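# Print and cut the weight label for a box of bone

### The arm

A 6-joint arm with a two-finger parallel gripper is mounted at the origin on the work surface. World frame = base frame: x ahead of the robot, y to its left, z up, the work surface at z = 0. Lengths are in mm, angles in rad, forces in N, time in s.
With the tool pointing down it reaches from about 275 to 750 mm from the base axis. Payload 10.2 kg.
Tool frame: the origin (TCP) lies on the centre line of the jaws, within the pads' length; the fingertips stand 8 mm ahead of it and the grasp point (between the pads) lies 11 mm behind it (ctrl.finger_overhang is the distance from the TCP to the fingertips, in mm); x points along the fingers, z is the direction in which the jaws open and shut, and the axes are right-handed (so a half turn about x gives the same grasp; the last joint's range is limited). The gripper opens to 85 mm and grips with 20 to 120 N. Pads are 22 mm wide; open, the fingers measure 114 mm over their backs; the gripper's body (76 mm by 85 mm) begins 54 mm behind the grasp point. The pads swing forward as they close: fully open they stand 13 mm farther back than shut.
Start: joints at [1.06, 0.313, 1.498, -0, 1.331, -0.223], TCP at [149.031, 503.409, 239.294] pointing down, gripper open.
Joint ranges: [-2.94, 2.94], [-0.97, 2.17], [0.19, 2.56], [-1.23, 4.37], [0.02, 3.11], [-2.88, 2.88]. Speed limits (rad/s): [2.39, 2.39, 3.01, 3.14, 3.14, 3.14].

### API

Orientations are given as a unit quaternion [w, x, y, z].
In Python, from plant import ctrl gives the robot as it stands. The module is installed in compiled form; this text tells all that it offers.
- The arm moves only by the tool servo_tool, never from a script. Its argument "rows" is text: rows parted by semicolons, each of 7 numbers parted by spaces: the turn, a rotation vector about the world's x, y, z in units of 6 degrees (1.0 is 6 degrees), then the shift along the world's x, y, z in units of 50 mm (1.0 is 50 mm), then the gripper's target within -1 to 1 (shut at 1, half-way at 0, fully open at -1). In form: wx wy wz x y z claw; .... A call has 1 to 20 rows; each row is the pose to reach, as a shift and turn from the pose commanded when the call began; what a row does not reach only later rows make up. A row lasts 1/8 s, in which the tool goes at most 62.5 mm and 10.7 degrees, less where a joint would pass 70% of its speed; a pose out of reach is approached as far as the arm can. A call with a gripper value outside its range is refused whole. The fingers move at their own pace and stop on an object; "squeeze" is the grip in N (left out, the last holds). Time passes only in rows, so rows that repeat a pose let the fingers close. It gives the time, the measured TCP pose, the force and the opening at its end, in the units of the state.
- ctrl.state(): the state, without advancing time (a new reading comes with each control period).
- ctrl.camera(name): name is "scene" or "top" or "wrist"; returns a dict with "image" (384x512x3 uint8, red, green, blue), "fovy" (degrees; the focal length in pixels is half the picture's height over the tangent of half this angle, whatever the lens; pixels are square), "cx", "cy" (the principal point, pixels), "k1" (the pictures are not rectified: a ray, as slopes to the right and down, at radius r is drawn at 1 + k1 r^2 times it, then the intrinsics apply), "rvec" (rotation vector, rad) and "tvec" (3), from world to camera coordinates, as OpenCV has them; the wrist camera has in their place "tool_from_camera" (4x4, takes a point from camera to tool coordinates, whose origin is the TCP and whose axes are the tool frame's). Camera axes: x right, y down, z forward; pixel columns grow to the right and rows downward; lengths in mm; the calibration is good to about 2 mm. A picture is of the moment at which its call begins: read the wrist's pose just before it. There is no depth.
- ctrl.job_done(): hands the job in, once; it reports no verdict.
Trained networks look in a picture, given as the dict that the camera call returned (one of the last four; its "shot" number tells which), for a name from the list of things; names that differ only in an ending like _2 or _b are one class to them, and where a whole thing is asked for, a point or a joint stands for the part that bears it (a point fixed in the world has none). Each returns a list of dicts, best first, with "conf" (0 to 1); they miss things now and then, are a little off and sometimes report something else, mostly with a low value. They report only what shows in the picture. A call takes as long as a camera call.
- ctrl.boxes_of(query, picture): "at" ([x, y, z] in mm, in world coordinates, good to about 4 mm: the middle of the surface that is visible of it).
- ctrl.outline_of(query, picture): "region" (384x512 bool, what is visible of it).
- ctrl.pinpoint(query, picture): "at" ([x, y, z] in mm, in world coordinates, good to about 4 mm: a listed point, or the origin of a listed thing).
The state is a dict: "t": time; "qpos": joint angles; "dq": joint speeds; "joint_efforts": joint torques, N m; "position": TCP position; "tool_rot": TCP orientation; "force": force on the tool from outside, world axes, zero at the start; "wrist_torque": the same for the moment, N m; "finger_gap": finger opening in mm.
Only numpy, scipy, OpenCV 4.12 (cv2) and the standard library are available. Lean on these libraries where they do the work, as an engineer would, in place of code of your own. Each camera call takes 0.05 s, during which the arm holds its last target. There are 200 camera calls.

### The job

Make the weight label for the tray of bone fragments that is standing on the balance: switch the label printer on by pressing down the raised rear half of its rocker switch, then tap the square print key on the balance, then push the cutter bar at the front of the printer all the way down to cut the label off, and let the key and the bar spring back. Use light fingertip pressure throughout; press no other key, pick nothing up, and do not disturb the tray on the pan, the printer or the other things on the table.

Things in the scene. Friction and masses are not known exactly. Their poses are not given: they have to be found in the camera images.
- balance: Lab balance, white and grey, heavy, does not move; 270 (x) by 200 (y) mm, origin at the centre of its underside on the table. x points from its front to its back, y to the left seen from its front, z up; the front, with the keys, faces roughly towards the robot. Flat key panel 36 mm above the table along the front edge; behind it, x = -93 to -46 mm, a sloping display rises to a 57 mm high housing
- print_key_top (a point): Centre of the top face of the SQUARE print key (22 by 22 mm), third from the left of the four keys that stand in a row at x = -112 mm on the balance's front panel; it is at y = -13 mm. Moves with the key. At rest 43.5 mm above the table, fully down 39.5 mm; 7.5 mm proud of the panel
- print_key (a joint): Travel of the square print key, m: 0 at rest, 0.004 fully down. It takes about 1 N to start and 2.8 N fully down, counts as tapped from 0.0025, and springs back
- onoff_key (a joint): Travel (m) of the balance's on/off key: round, 18 mm wide, leftmost, at y = +70 mm, as high as the print key. 0 at rest; counts as pressed from 0.0015. The balance is already on: not to be pressed
- unit_key (a joint): Travel (m) of the balance's unit key: round, 18 mm wide, second from the left, at y = +30 mm, as high as the print key. 0 at rest; counts as pressed from 0.0015. Not to be pressed
- tare_key (a joint): Travel (m) of the balance's tare key: a bar 44 mm wide and 18 mm deep, rightmost, at y = -68 mm, as high as the print key. 0 at rest; counts as pressed from 0.0015. Not to be pressed
- pan_centre (a point): Centre of the top of the balance's steel pan (150 by 176 mm), 70 mm above the table, 45 mm behind the balance's origin
- bone_box: Open kraft-card tray full of brown bone fragments, 100 by 80 by 28 mm (fragments up to about 35 mm), loose on the balance's pan; origin at the centre of its underside. To be left standing there
- printer: Dark grey desktop label printer, loose on rubber feet, 0.9 to 1.7 kg; 190 (x) by 130 (y) mm, origin at the centre of its underside on the table. x points from its front to its back, y to the left seen from its front, z up; the front faces roughly towards the robot. Housing from x = -47 to +95 mm, top 100 mm above the table; in front of it a lower deck, 64 mm high, carries the cutter bar
- power_switch (a joint): Angle (rad) of the printer's black rocker switch: 0 (up to 0.03) = off, as it starts, rear half raised; 0.30 = on, rear half pressed level, front half raised. On means above 0.22; it stays where it is left; about 2 N on the rear half moves it. On the housing's top, right-hand strip: 36 mm long in x (28 to 64 mm), 24 mm wide (centre y = -45 mm), two halves in a shallow V rocking about the middle
- switch_rear_top (a point): Point to press on top of the rear half of the rocker switch, 13 mm behind its middle; moves with the switch. Off it is 112 mm above the table, fully on 108 mm. A flat fingertip that reaches forward of the switch's middle meets the other half as that rises
- cutter_bar (a joint): Travel of the printer's steel cutter bar, m: 0 up, 0.007 fully down. It takes about 2 N to start and 6 N fully down, has cut from 0.006, and springs back up
- cutter_top (a point): Centre of the top face of the cutter bar (86 mm wide in the printer's y, 24 mm deep in x), 80 mm in front of the printer's origin; moves with it. Up it is 80 mm above the table, fully down 73 mm. Two fixed guides (72 mm high) stand just beyond its ends; the upright front of the housing is 33 mm behind this point
- feed_key (a joint): Travel (m) of the printer's feed key: round, 16 mm wide, on the housing's top at x = -14 mm, y = -45 mm, in front of the rocker switch, top 107.5 mm above the table. 0 at rest; counts as pressed from 0.0015. Not to be pressed
- vial_a: Glass vial with a white cap, 27 mm wide, 46 mm tall, standing in front of the balance; origin at its underside. Bystander
- vial_b: Second vial, the same. Bystander
- long_bone: Piece of long bone, about 100 mm long and 24 mm wide, 16 mm high, lying in front of the printer; origin at its middle, on the table. Bystander
- loupe: Black hand loupe, 38 mm wide, 36 mm tall, standing between the balance and the printer, towards the robot; origin at its underside. Bystander
- calliper: Steel digital calliper, 235 mm long, lying flat to the left of the balance and printer; origin near its middle. Bystander
- card_tray: Open kraft-card tray with bone, 95 by 68 by 30 mm, to the right of the balance and printer; origin at the centre of its underside. Bystander

How it is judged:
By the outcome, as a careful person would: the job done as asked, in the order asked, and still so for the second after the job is handed in, with the robot touching nothing.
It also fails if it takes over 42 s, if anything falls off the work surface, if the arm or the gripper's body presses on something with over 40 N, if the wrist force passes 120 N, or if a joint passes its speed limit or range.

## Working session

There is one attempt and no reset: what is moved stays moved. The work goes in short steps, Python scripts to look and compute and a tool call to move; the robot and the scene stay as the last step left them, time stands still between calls to the robot, and variables do not carry over. Pictures are saved under pics/ and viewed, about 8 in all and at most 12, crops included, and the job is handed in when it is done.

Besides the shell and the picture viewer there is one more tool, called after "Emit:" in YAML: its name, and indented under it one key for each argument. servo_tool: Moves the arm, as the interface text tells. Its arguments: {"type":"object","properties":{"rows":{"type":"string"},"squeeze":{"type":"number"}},"required":["rows"]}

```bash
mkdir -p pics
cat > h.py <<'E'
from plant import ctrl
import cv2,numpy as np
def save(c,n): cv2.imwrite('pics/'+n,c['image'][:,:,::-1])
E
python3 - <<'E'
from h import *
s=ctrl.state();print(s)
for n in ('scene','top'):
    c=ctrl.camera(n);save(c,n+'.png')
    for q in ['print_key_top','switch_rear_top','cutter_top','balance','printer','pan_centre','feed_key','loupe','vial_a','long_bone','bone_box','card_tray']:
        print(n,q,[(np.round(d['at']).tolist(),round(d['conf'],2)) for d in ctrl.pinpoint(q,c)[:2]] if not q.endswith('feed_key') else [(np.round(d['at']).tolist(),round(d['conf'],2)) for d in ctrl.boxes_of(q,c)[:2]])
a=cv2.imread('pics/scene.png');b=cv2.imread('pics/top.png');cv2.imwrite('pics/both.png',cv2.resize(np.vstack([a,b]),(450,675))[:,:])
E
```

```text
{'t': 0.0, 'qpos': array([ 1.05963261e+00,  3.13435400e-01,  1.49844663e+00,  3.46928453e-06,
        1.33100218e+00, -2.23391708e-01]), 'dq': array([-1.95747714e-03,  3.47036895e-04,  4.62256193e-04, -1.30587353e-05,
        2.18948824e-03, -9.42768354e-05]), 'joint_efforts': array([-1.00569872e-03, -4.12278914e+01, -2.59737915e+01, -2.60967499e-04,
        4.26081780e-03, -2.24748868e-05]), 'position': array([148.88430404, 503.18453711, 238.73895   ]), 'tool_rot': array([ 0.56611042, -0.42332211,  0.56694598,  0.42295346]), 'force': array([ 0.70283931,  0.08719723, -0.15274551]), 'wrist_torque': array([ 0.01313584,  0.02710013, -0.01616843]), 'finger_gap': 85.617609719056}
scene print_key_top [([498.0, 205.0, 43.0], 0.56)]
scene switch_rear_top [([655.0, -229.0, 108.0], 0.45)]
scene cutter_top [([524.0, -166.0, 82.0], 0.74)]
scene balance [([606.0, 201.0, 0.0], 0.6)]
scene printer []
scene pan_centre [([655.0, 194.0, 76.0], 0.8)]
scene feed_key []
scene loupe [([522.0, -37.0, -0.0], 0.44)]
scene vial_a [([421.0, 165.0, 2.0], 0.61), ([441.0, 273.0, 0.0], 0.48)]
scene long_bone [([452.0, -162.0, -1.0], 0.56)]
scene bone_box [([656.0, 194.0, 69.0], 0.77)]
scene card_tray [([501.0, -391.0, -4.0], 0.88)]
top print_key_top [([495.0, 205.0, 43.0], 0.44)]
top switch_rear_top [([602.0, -174.0, 1.0], 0.62), ([653.0, -232.0, 116.0], 0.55)]
top cutter_top [([519.0, -170.0, 78.0], 0.84)]
top balance [([612.0, 199.0, -3.0], 0.62), ([518.0, -169.0, 81.0], 0.52)]
top printer [([605.0, -172.0, 2.0], 0.85)]
top pan_centre []
top feed_key []
top loupe [([497.0, 207.0, 41.0], 0.71), ([425.0, 169.0, 2.0], 0.58)]
top vial_a [([423.0, 171.0, 1.0], 0.58), ([442.0, 270.0, -4.0], 0.42)]
top long_bone [([454.0, -159.0, -3.0], 0.75), ([495.0, 204.0, 45.0], 0.19)]
top bone_box [([658.0, 195.0, 72.0], 0.73), ([445.0, 270.0, -5.0], 0.44)]
top card_tray [([504.0, -392.0, 2.0], 0.82), ([554.0, 404.0, 2.0], 0.16)]
```

View pics/top.png

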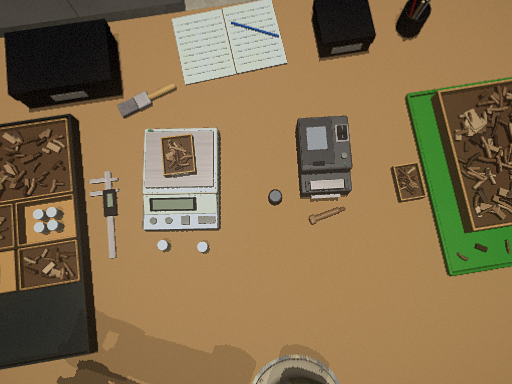

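View pics/scene.png

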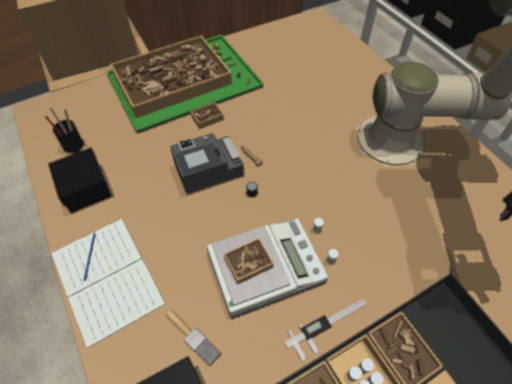

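Run:
```python
from h import *
from scipy.spatial.transform import Rotation as R
s=ctrl.state();q=s['tool_rot'];M=R.from_quat(np.r_[q[1:],q[0]]).as_matrix();print(M.round(3),ctrl.finger_overhang)
c=ctrl.camera('wrist');print(c['tool_from_camera'].round(2),c['fovy'],c['k1'])
```

```text
[[-0.    -0.959  0.284]
 [-0.     0.284  0.959]
 [-1.    -0.    -0.   ]] 8.0
[[  -0.     -0.31    0.95 -134.8 ]
 [   0.     -0.95   -0.31   78.42]
 [   1.     -0.      0.     -1.32]
 [   0.      0.      0.      1.  ]] 60.233739794042236 0.006562899285378229
```

Emit:
servo_tool:
  rows: "0 0 2.75 8.5 -14 0 1;0 0 2.75 8.5 -14 0 1;0 0 2.75 8.5 -14 0 1;0 0 2.75 8.5 -14 0 1;0 0 2.75 8.5 -14 0 1;0 0 2.75 8.5 -14 0 1;0 0 2.75 8.5 -14 0 1;0 0 2.75 8.5 -14 0 1;0 0 2.75 8.5 -14 0 1;0 0 2.75 8.5 -14 0 1;0 0 2.75 8.5 -14 0 1;0 0 2.75 8.5 -14 0 1;0 0 2.75 8.5 -14 0 1;0 0 2.75 8.5 -14 0 1;0 0 2.75 8.5 -14 0 1;0 0 2.75 8.5 -14 0 1;0 0 2.75 8.5 -14 0 1;0 0 2.75 8.5 -14 0 1;0 0 2.75 8.5 -14 0 1"
  squeeze: 20

```text
t: 3.72
position: [574.0, -196.3, 239.5]
tool_rot: [-0.5, 0.5, -0.5, -0.5]
force: [-0.3, 0.0, 0.0]
finger_gap: -0.2
```

```bash
cat >> h.py <<'E'
from scipy.spatial.transform import Rotation as R
def look(n,qs):
    s=ctrl.state();c=ctrl.camera('wrist');save(c,n);print(s['t'],s['position'].round(1),s['tool_rot'].round(3),s['finger_gap'],s['force'].round(2))
    for q in qs: print(q,[(np.round(d['at'],1).tolist(),round(d['conf'],2)) for d in ctrl.pinpoint(q,c)[:2]])
    q=s['tool_rot'];T=np.eye(4);T[:3,:3]=R.from_quat(np.r_[q[1:],q[0]]).as_matrix();T[:3,3]=s['position']
    C=T@c['tool_from_camera'];f=192/np.tan(np.radians(c['fovy']/2))
    def at(px,z):
        K=np.array([[f,0,c['cx']],[0,f,c['cy']],[0,0,1]]);p=cv2.undistortPoints(np.array([[px]],float),K,np.array([c['k1'],0,0,0]))[0,0]
        d=C[:3,:3]@np.r_[p,1];return (C[:3,3]+d*(z-C[2,3])/d[2]).round(1)
    def to(P):
        W=np.linalg.inv(C);r=cv2.Rodrigues(W[:3,:3])[0]
        return cv2.projectPoints(np.array([P],float),r,W[:3,3],np.array([[f,0,c['cx']],[0,f,c['cy']],[0,0,1]]),np.array([c['k1'],0,0,0]))[0][0,0].round(1)
    np.save('last.npy',dict(C=C,f=f,cx=c['cx'],cy=c['cy'],k1=c['k1']),allow_pickle=True)
    return c,at,to
E
python3 - <<'E'
from h import *
look('w1.png',['switch_rear_top','cutter_top','printer','loupe'])
E
```

```text
3.725 [ 574.  -196.3  239.5] [-0.5  0.5 -0.5 -0.5] -0.1913567222456307 [-0.28  0.04  0.04]
switch_rear_top [([657.4, -226.0, 113.7], 0.94), ([526.7, -172.6, 76.5], 0.57)]
cutter_top [([527.4, -171.6, 80.2], 0.67)]
printer [([604.2, -176.5, -0.2], 0.74)]
loupe [([520.7, -34.4, -0.6], 0.96)]
```

View pics/w1.png

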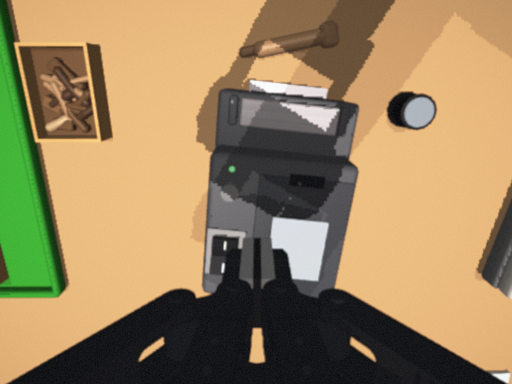

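Run:
```python
from h import *
a=cv2.imread('pics/w1.png')[75:300,190:370];cv2.imwrite('pics/w1c.png',cv2.resize(cv2.convertScaleAbs(a,alpha=2,beta=20),None,fx=3.3,fy=2.6,interpolation=2) if 0 else cv2.resize(cv2.convertScaleAbs(a,alpha=2,beta=20),None,fx=2.6,fy=2.6,interpolation=2))
```

```text
(no output)
```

View pics/w1c.png

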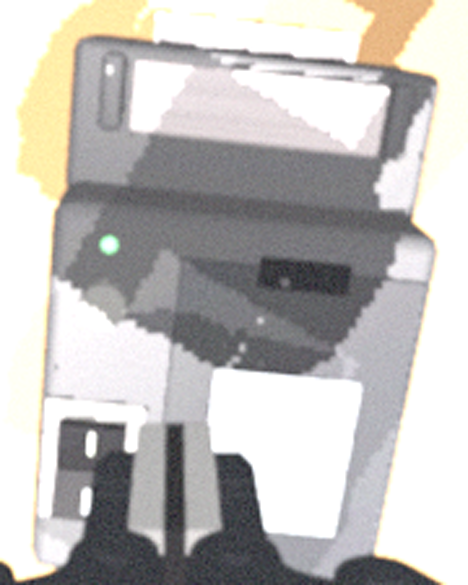

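```bash
cat > a.py <<'E'
from h import *
d=np.load('last.npy',allow_pickle=True).item()
def at(px,z):
    K=np.array([[d['f'],0,d['cx']],[0,d['f'],d['cy']],[0,0,1]]);p=cv2.undistortPoints(np.array([[px]],float),K,np.array([d['k1'],0,0,0]))[0,0]
    v=d['C'][:3,:3]@np.r_[p,1];C=d['C'];return (C[:3,3]+v*(z-C[2,3])/v[2]).round(1)
E
python3 - <<'E'
from a import *
for n,p,z in [('cfl',(133,62),80),('cfr',(390,87),80),('crr',(381,158),80),('crl',(130,130),80),('cut',(258,109),80),('markF',(91,443),108),('mid',(89,470),108),('markR',(86,500),112),('sw FL',(62,420),108),('sw RL',(53,518),112),('feed',(106,300),107.5),('HL',(62,205),100),('HR',(432,240),100)]:
    print(n,at((190+p[0]/2.6,75+p[1]/2.6),z))
E
```

```text
cfl [ 508.8 -211.    80. ]
cfr [ 516.8 -125.6   80. ]
crr [ 540.4 -126.8   80. ]
crl [ 530.9 -212.3   80. ]
cut [ 524.  -169.3   80. ]
markF [ 634. -226.  108.]
mid [ 644.4 -227.   108. ]
markR [ 653.9 -227.9  112. ]
sw FL [ 625.3 -235.6  108. ]
sw RL [ 661.  -239.7  112. ]
feed [ 582.4 -219.6  107.5]
HL [ 552.5 -233.7  100. ]
HR [ 564.1 -112.9  100. ]
```

Emit:
servo_tool:
  rows: "0 0 -0.9 1.72 -0.62 0 1;0 0 -0.9 1.72 -0.62 -0.5 1;0 0 -0.9 1.72 -0.62 -1.2 1;0 0 -0.9 1.72 -0.62 -1.8 1;0 0 -0.9 1.72 -0.62 -2.2 1;0 0 -0.9 1.72 -0.62 -2.2 1;0 0 -0.9 1.72 -0.62 -2.2 1"

```text
t: 4.85
position: [660.4, -227.8, 130.5]
tool_rot: [0.523, -0.477, 0.523, 0.475]
force: [-0.1, -0.4, -0.3]
finger_gap: 0.0
```

Run:
```python
from h import *
c,at,to=look('w2.png',['switch_rear_top'])
a=c['image'][100:384,100:400,::-1];cv2.imwrite('pics/w2.png',cv2.resize(cv2.convertScaleAbs(a,alpha=2,beta=20),None,fx=2,fy=2,interpolation=2))
```

```text
4.85 [ 660.4 -227.8  130.5] [ 0.523 -0.477  0.523  0.475] 0.025724079294507637 [-0.15 -0.45 -0.29]
switch_rear_top [([650.1, -223.8, 113.5], 0.85)]
```

View pics/w2.png

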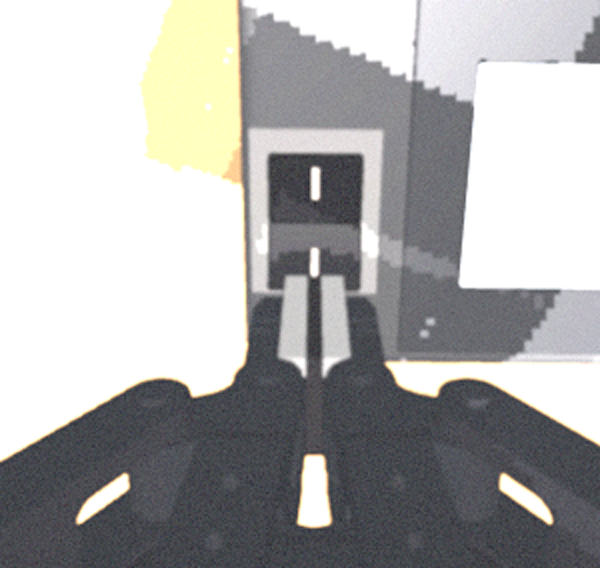

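Run:
```python
from a import *
f=lambda x,y:(100+x/2,100+y/2)
print('mid',at(f(315,224),107.5),'front edge',at(f(315,154),112),at(f(315,154),108),'frame rear',at(f(315,292),101),'rear edge rocker',at(f(315,289),112),'finger front edge',at(f(315,276),122.5),'marks',at(f(315,183),108),at(f(315,262),112))
```

```text
mid [ 645.  -227.3  107.5] front edge [ 625.2 -225.5  112. ] [ 626.3 -225.6  108. ] frame rear [ 667.7 -229.4  101. ] rear edge rocker [ 661.1 -228.8  112. ] finger front edge [ 652.2 -228.   122.5] marks [ 633.8 -226.3  108. ] [ 653.5 -228.1  112. ]
```

Emit:
servo_tool:
  rows: "0 0 0 0 0 -0.1 1;0 0 0 0 0 -0.16 1;0 0 0 0 0 -0.2 1;0 0 0 0 0 -0.23 1;0 0 0 0 0 -0.26 1;0 0 0 0 0 -0.26 1"

```text
t: 5.7
position: [659.9, -227.6, 116.1]
tool_rot: [0.523, -0.476, 0.523, 0.476]
force: [0.6, 0.2, 0.6]
finger_gap: -0.4
```

Emit:
servo_tool:
  rows: "0 0 0 0 0 -0.015 1;0 0 0 0 0 -0.03 1;0 0 0 0 0 -0.03 1"

```text
t: 6.08
position: [660.0, -227.7, 116.0]
tool_rot: [0.523, -0.476, 0.523, 0.476]
force: [-3.2, 1.6, 9.5]
finger_gap: -0.1
```

Emit:
servo_tool:
  rows: "0 0 0 0 0 0.2 1;0 0 0 0 0 0.6 1;0 0 0 -0.6 0 1.2 1;0 0 0 -0.9 0 1.6 1;0 0 0 -0.9 0 1.6 1"

```text
t: 6.7
position: [615.1, -228.0, 196.7]
tool_rot: [0.523, -0.477, 0.523, 0.475]
force: [0.7, 0.5, -0.7]
finger_gap: 0.2
```

Run:
```python
from h import *
c,at,to=look('w3.png',['switch_rear_top','printer','cutter_top'])
a=c['image'][100:384,100:400,::-1];cv2.imwrite('pics/w3.png',cv2.resize(cv2.convertScaleAbs(a,alpha=2,beta=20),None,fx=2,fy=2,interpolation=2))
```

```text
6.7 [ 615.1 -228.   196.7] [ 0.523 -0.477  0.523  0.475] 0.24681458209949034 [ 0.66  0.5  -0.66]
switch_rear_top [([654.6, -228.4, 111.2], 0.92)]
printer [([601.3, -175.6, 2.2], 0.8)]
cutter_top [([528.1, -171.5, 75.9], 0.67)]
```

View pics/w3.png

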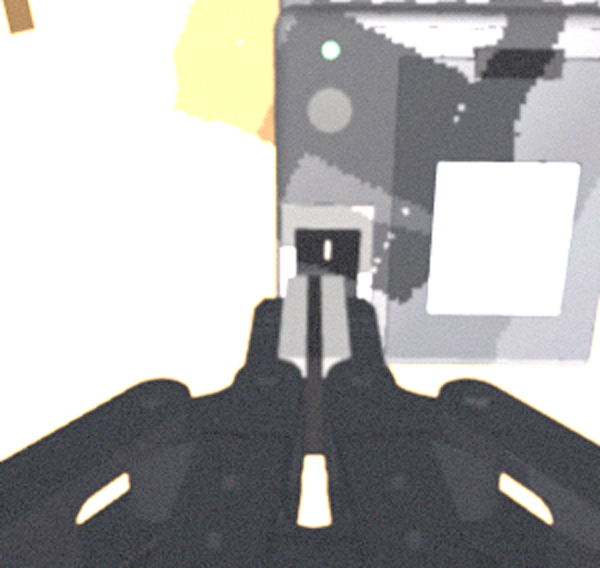

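Emit:
servo_tool:
  rows: "0 0 0 -1 0.2 0.8 1;0 0 0 -1.4 0.4 0.8 1;0 0 0 -1.4 0.4 0.8 1;0 0 0 -1.4 0.4 0.8 1"

```text
t: 7.4
position: [545.6, -207.7, 233.9]
tool_rot: [0.523, -0.476, 0.523, 0.476]
force: [-0.3, -0.2, 0.6]
finger_gap: 0.3
```

Run:
```python
from h import *
c,at,to=look('w4.png',['switch_rear_top','printer','cutter_top'])
u=to((645,-227,108));print(u);x,y=int(u[0]),int(u[1])
x0,y0=max(0,x-45),max(0,y-60);print(x0,y0)
a=c['image'][y0:y0+110,x0:x0+100,::-1];cv2.imwrite('pics/w4.png',cv2.resize(cv2.convertScaleAbs(a,alpha=2,beta=20),None,fx=5,fy=5,interpolation=2))
```

```text
7.4 [ 545.6 -207.7  233.9] [ 0.523 -0.476  0.523  0.476] 0.3283978161518912 [-0.27 -0.17  0.56]
switch_rear_top []
printer [([601.7, -177.4, 2.2], 0.83)]
cutter_top [([527.5, -171.8, 78.4], 0.59)]
[247.3 288.4]
202 228
```

View pics/w4.png

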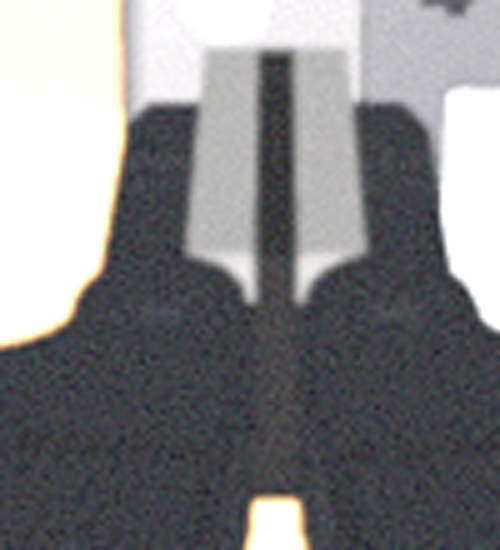

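Emit:
servo_tool:
  rows: "0 0 0 0.5 1 0.1 1;0 0 0 0.7 1.2 0.1 1;0 0 0 0.7 1.2 0.1 1"

```text
t: 7.98
position: [580.4, -147.3, 239.3]
tool_rot: [0.522, -0.476, 0.523, 0.476]
force: [0.1, 0.5, -1.0]
finger_gap: 0.1
```

Run:
```python
from h import *
c,at,to=look('w5.png',['switch_rear_top','printer','cutter_top'])
u=to((645,-227,108));print(u);x,y=int(u[0]),int(u[1])
x0,y0=max(0,x-50),max(0,y-60);print(x0,y0)
a=c['image'][y0:y0+110,x0:x0+100,::-1];cv2.imwrite('pics/w5.png',cv2.resize(cv2.convertScaleAbs(a,alpha=2,beta=20),None,fx=5,fy=5,interpolation=2))
```

```text
7.975 [ 580.4 -147.3  239.3] [ 0.522 -0.476  0.523  0.476] 0.10459455683641013 [ 0.14  0.48 -1.  ]
switch_rear_top [([653.5, -225.7, 110.8], 0.75)]
printer [([603.2, -175.1, 3.4], 0.71)]
cutter_top [([527.1, -173.3, 76.1], 0.71)]
[177.  257.2]
127 197
```

View pics/w5.png

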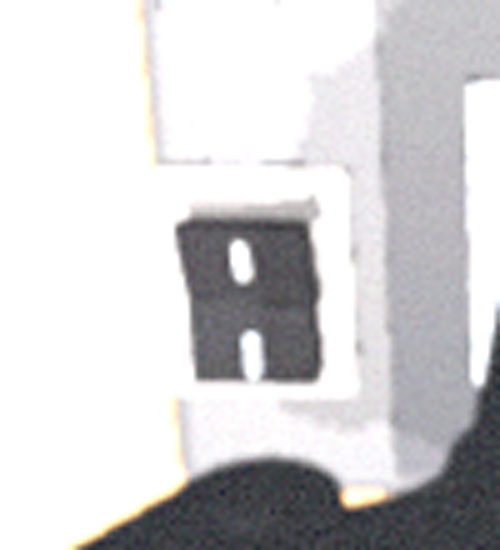

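Emit:
servo_tool:
  rows: "0 0 -0.65 -0.8 7 -0.8 1;0 0 -0.65 -0.8 7 -0.8 1;0 0 -0.65 -0.8 7 -0.8 1;0 0 -0.65 -0.8 7 -0.8 1;0 0 -0.65 -0.8 7 -0.8 1;0 0 -0.65 -0.8 7 -0.8 1;0 0 -0.65 -0.8 7 -0.8 1;0 0 -0.65 -0.8 7 -0.8 1;0 0 -0.65 -0.8 7 -0.8 1"

```text
t: 9.3
position: [540.4, 201.1, 200.0]
tool_rot: [0.539, -0.457, 0.539, 0.457]
force: [0.4, 0.1, 0.4]
finger_gap: -0.3
```

Run:
```python
from h import *
c,at,to=look('w6.png',['print_key_top','balance','vial_a'])
```

```text
9.3 [540.4 201.1 200. ] [ 0.539 -0.457  0.539  0.457] -0.2736702090779417 [0.38 0.09 0.4 ]
print_key_top [([496.2, 208.1, 42.3], 0.7)]
balance [([610.8, 202.5, 2.2], 0.75), ([444.8, 267.0, -0.5], 0.72)]
vial_a [([444.1, 270.0, -2.4], 0.84), ([421.0, 165.7, -3.4], 0.58)]
```

View pics/w6.png

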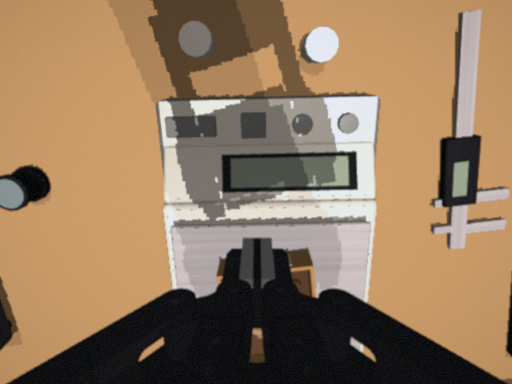

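Run:
```python
from a import *
for n,p in [('print',(253.3,125)),('tare',(191,126.5)),('unit',(302.5,124)),('on',(348,123))]: print(n,at(p,43.5))
```

```text
print [497.1 204.   43.5]
tare [489.5 150.3  43.5]
unit [503.3 246.3  43.5]
on [508.9 285.4  43.5]
```

Emit:
servo_tool:
  rows: "0 0 0 -0.88 0.07 0 1;0 0 0 -0.88 0.07 -0.9 1;0 0 0 -0.88 0.07 -1.8 1;0 0 0 -0.88 0.07 -2.6 1;0 0 0 -0.88 0.07 -2.8 1;0 0 0 -0.88 0.07 -2.8 1;0 0 0 -0.88 0.07 -2.8 1"

```text
t: 10.38
position: [497.0, 206.1, 61.4]
tool_rot: [0.54, -0.458, 0.538, 0.457]
force: [-1.0, 0.3, -0.0]
finger_gap: 0.4
```

Run:
```python
from h import *
c,at,to=look('w7.png',['print_key_top'])
a=c['image'][80:384,80:430,::-1];cv2.imwrite('pics/w7.png',cv2.resize(cv2.convertScaleAbs(a,alpha=1.8,beta=20),None,fx=1.9,fy=1.9))
```

```text
10.375 [497.  206.1  61.4] [ 0.54  -0.458  0.538  0.457] 0.4128564415116476 [-1.02  0.26 -0.05]
print_key_top [([609.5, 202.8, 2.9], 0.59), ([499.4, 208.2, 44.0], 0.57)]
```

View pics/w7.png

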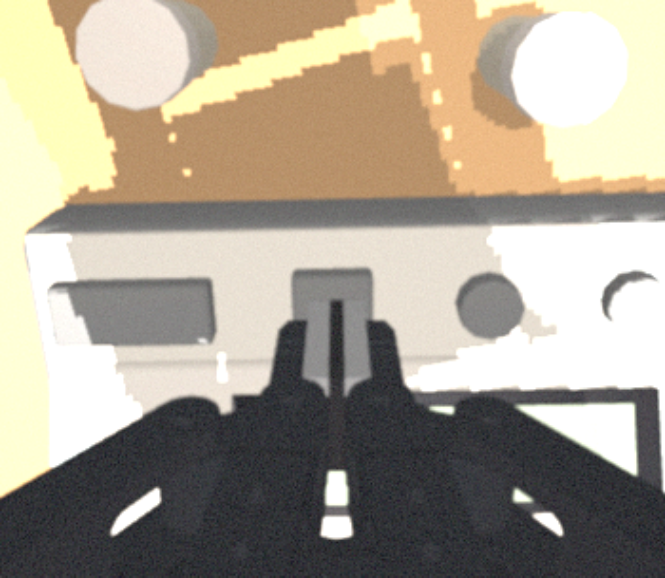

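Emit:
servo_tool:
  rows: "0 0 0 -0.03 -0.02 -0.1 1;0 0 0 -0.03 -0.02 -0.16 1;0 0 0 -0.03 -0.02 -0.2 1;0 0 0 -0.03 -0.02 -0.24 1;0 0 0 -0.03 -0.02 -0.27 1;0 0 0 -0.03 -0.02 -0.27 1"

```text
t: 11.22
position: [494.5, 204.9, 47.3]
tool_rot: [0.539, -0.458, 0.539, 0.458]
force: [-6.3, -2.1, 13.2]
finger_gap: 0.2
```

Emit:
servo_tool:
  rows: "0 0 0 0 0 0.2 1;0 0 0 0 0 0.8 1;0 0 0 0 0 1.8 1;0 0 0 0 0 2.8 1;0 0 0.65 0.62 -7.5 2.8 1;0 0 0.65 0.62 -7.5 2.8 1;0 0 0.65 0.62 -7.5 2.8 1;0 0 0.65 0.62 -7.5 2.8 1;0 0 0.65 0.62 -7.5 2.8 1;0 0 0.65 0.62 -7.5 2.8 1;0 0 0.65 0.62 -7.5 2.8 1;0 0 0.65 0.62 -7.5 2.8 1;0 0 0.65 0.62 -7.5 2.0 1;0 0 0.65 0.62 -7.5 1.3 1;0 0 0.65 0.62 -7.5 1.1 1;0 0 0.65 0.62 -7.5 1.1 1;0 0 0.65 0.62 -7.5 1.1 1"

```text
t: 13.35
position: [526.3, -170.1, 102.8]
tool_rot: [0.523, -0.477, 0.523, 0.475]
force: [-0.6, 0.7, -0.4]
finger_gap: -0.1
```

Run:
```python
from h import *
c,at,to=look('w8.png',['cutter_top','printer'])
a=c['image'][80:384,80:430,::-1];cv2.imwrite('pics/w8.png',cv2.resize(cv2.convertScaleAbs(a,alpha=1.8,beta=20),None,fx=1.9,fy=1.9))
```

```text
13.35 [ 526.3 -170.1  102.8] [ 0.523 -0.477  0.523  0.475] -0.1089868216507613 [-0.58  0.75 -0.44]
cutter_top [([525.6, -171.2, 75.5], 0.78)]
printer []
```

View pics/w8.png

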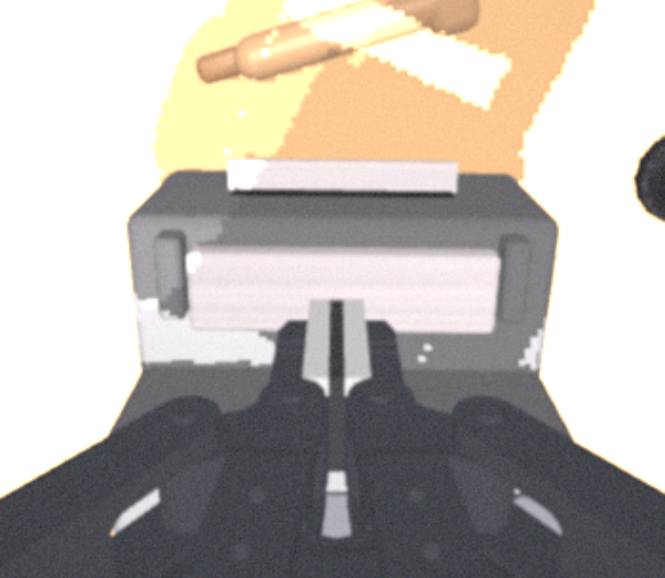

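Emit:
servo_tool:
  rows: "0 0 0 0 0 -0.15 1;0 0 0 0 0 -0.26 1;0 0 0 0 0 -0.32 1;0 0 0 0 0 -0.37 1;0 0 0 0 0 -0.41 1;0 0 0 0 0 -0.43 1;0 0 0 0 0 -0.44 1;0 0 0 0 0 -0.44 1"

```text
t: 14.5
position: [525.5, -170.1, 80.8]
tool_rot: [0.523, -0.476, 0.523, 0.476]
force: [-7.8, 3.3, 17.7]
finger_gap: 0.1
```

Emit:
servo_tool:
  rows: "0 0 0 0 0 0.1 1;0 0 0 0 0 0.3 1;0 0 0 0 0 1 1;0 0 0 0 0 2 1;0 0 0 0.4 0.8 3 1;0 0 0 0.7 1.2 3.2 1;0 0 0 0.7 1.2 3.2 1;0 0 0 0.7 1.2 3.2 1"

```text
t: 15.5
position: [560.0, -110.5, 238.4]
tool_rot: [0.523, -0.475, 0.523, 0.476]
force: [-0.7, 0.1, -0.2]
finger_gap: 0.1
```

Run:
```python
from h import *
c,at,to=look('w9.png',['cutter_top','printer','switch_rear_top','long_bone','loupe'])
cv2.imwrite('pics/w9.png',cv2.convertScaleAbs(c['image'][:,:,::-1],alpha=1.6,beta=15))
t=ctrl.camera('top')
for q in ['printer','bone_box','vial_a','loupe','long_bone','balance']: print(q,[(np.round(d['at']).tolist(),round(d['conf'],2)) for d in ctrl.pinpoint(q,t)[:2]])
```

```text
15.5 [ 560.  -110.5  238.4] [ 0.523 -0.475  0.523  0.476] 0.09667763804557157 [-0.72  0.15 -0.21]
cutter_top [([527.3, -170.4, 81.5], 0.7)]
printer [([601.4, -176.3, 5.0], 0.57)]
switch_rear_top [([657.9, -226.6, 110.7], 0.64)]
long_bone []
loupe [([520.6, -36.1, -1.8], 0.86)]
printer []
bone_box [([657.0, 194.0, 71.0], 0.8), ([507.0, -392.0, 1.0], 0.39)]
vial_a [([444.0, 273.0, -2.0], 0.67), ([425.0, 169.0, 5.0], 0.45)]
loupe []
long_bone [([453.0, -157.0, -3.0], 0.39)]
balance [([614.0, 199.0, -1.0], 0.59), ([457.0, -160.0, -3.0], 0.28)]
```

View pics/w9.png

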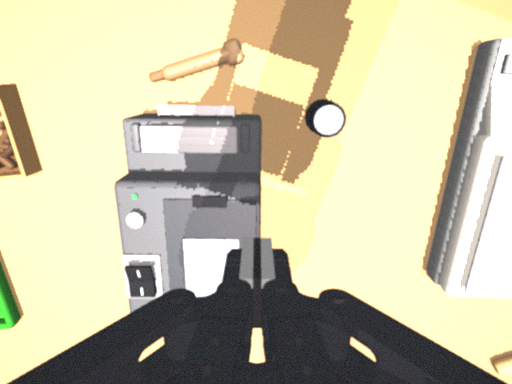

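```bash
python3 -c "
from plant import ctrl
print(ctrl.job_done())"
```

```text
the job is handed in; nothing more can be done
None
```

I pressed the printer's rocker switch on, tapped the square print key, then pushed the cutter bar down. All three were done in that order with the closed fingertips. I handed the job in at about 15.6 s with the arm clear of everything.

| Step | Fingertip height at the end (table = 0) | Force at the stop | Expected height fully down |
|---|---|---|---|
| Rocker switch, rear half | 108.0 mm | 9.5 N | 108 mm |
| Print key | 39.3 mm | 13 N | 39.5 mm |
| Cutter bar | 72.8 mm | 18 N | 73 mm |

**Checks that passed:**
- **Rocker switch:** the pictures show its front half raised, so it is on.
- **Cutter bar:** it reads 81.5 mm, so it is back up.
- **Printer:** it measures within about 3 mm of where it started, which is within the error of the method.
- **Tray, vials, loupe and long bone:** the same holds for these.

**Checks that fell short:**
- **Stop forces:** they were higher than the 2 to 6 N the parts need, because I pressed on slightly after each one reached its stop.
- **Cut label:** I could not confirm this in a picture. The paper still shows at the slot, so the evidence is the bar's full travel.
- **Print key:** I did not take a close-up of it after the tap to see it spring back.
- **Missed detections:** in the last overhead picture the network missed the printer and the loupe. Their final positions come from the wrist camera instead.
- **Calliper and card tray:** I did not measure them again at the end. The arm never worked near either one.

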